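Fit a spring channel nut in a laboratory mounting rail

ROBOT

A 7-joint arm with a two-finger parallel gripper is mounted at the origin on the work surface. World frame = base frame: x ahead of the robot, y to its left, z up, the work surface at z = 0. Lengths are in m, angles in rad, forces in N, time in s.
With the tool pointing down it reaches from about 0.425 to 0.925 m from the base axis. Payload 6.8 kg.
Tool frame: the origin (TCP) lies at the very end of the fingers, on their centre line; the grasp point (between the pads) lies 19 mm behind it; z points along the fingers, y is the line along which they close (so a half turn about z gives the same grasp; the last joint's range is limited). The gripper opens to 85 mm and grips with 20 to 120 N. Pads are 22 mm wide; open, the fingers measure 114 mm over their backs; the gripper's body (76 mm by 85 mm) begins 54 mm behind the grasp point. The pads swing forward as they close: fully open they stand 13 mm farther back than shut.
Start: joints at [-0.108, 0.477, 0.022, 1.555, -0.011, 1.109, -0.083], TCP at [0.675, 0, 0.231] pointing down, gripper open.
Joint ranges: [-2.96, 2.96], [-0.34, 2.1], [-1.41, 1.46], [0.24, 2.44], [-1.37, 4.51], [0.17, 1.92], [-2.96, 2.96]. Speed limits (rad/s): [2.39, 2.39, 3.14, 3.14, 3.14, 3.14, 3.14].

INTERFACE

Orientations are given as a unit quaternion [w, x, y, z].
In Python, from station import bot gives the robot as it stands. The module is installed in compiled form; this text tells all that it offers.
- The arm moves only by the shell command python3 -m jog 'ROWS' [OPENING] [FORCE]. ROWS is JSON, a list of rows, each a list of 4 numbers: the shift along the tool's x, y, z in cm, then the turn about the tool's z in rad. In form: [[x, y, z, spin], ...]. A call has 1 to 20 rows; each row is the pose to reach, as a shift and turn from the pose commanded when the call began, along the tool's axes at that moment; what a row does not reach only later rows make up. A row lasts 1/12 s, in which the tool goes at most 41.7 mm and 7.16 degrees, less where a joint would pass 70% of its speed; a pose out of reach is approached as far as the arm can. A call with a gripper value outside its range is refused whole. OPENING is the closure, from -1 (fully open) to 1 (shut), set as the call begins (- or left out, the last holds). The fingers move at their own pace and stop on an object; FORCE is the grip in N (left out, the last holds). Time passes only in rows, so rows that repeat a pose let the fingers close. It gives the time, the measured TCP pose, the force, the opening and the grip force at its end, in the units of the state.
- bot.get_obs(): the state, without advancing time (a new reading comes with each control period).
- bot.read_camera(name): name is "scene" or "side" or "wrist"; returns a dict with "pixels" (384x512x3 uint8, red, green, blue), "depth" (384x512 float32, m along the optical axis (not along the pixel's ray), 0 where there is no reading), "fovy" (degrees; the focal length in pixels is half the picture's height over the tangent of half this angle, whatever the lens; pixels are square), "cx", "cy" (the principal point, pixels), "distortion" ([k1, k2, p1, p2, k3] as OpenCV has them; the pictures are not rectified), "pose" (4x4, takes a point from camera to world coordinates). Camera axes: x right, y down, z forward; pixel columns grow to the right and rows downward; lengths in m; the calibration is good to about 2 mm. A picture is of the moment at which its call begins.
- bot.hand_in(): hands the job in; it is judged then, once.
The state is a dict: "t": time; "q": joint angles; "joint_vel": joint speeds; "joint_torque": joint torques, N m; "eef_pos": TCP position; "tool_rot": TCP orientation; "contact_force": force on the tool from outside, world axes, zero at the start; "torque": the same for the moment, N m; "gripper_width": opening from 0.0 (shut) to 1.0 (fully open); "grasp_force": force on a finger pad.
Only numpy, scipy, OpenCV 4.12 (cv2) and the standard library are available. Lean on these libraries where they do the work, as an engineer would, in place of code of your own. Each camera call takes 0.05 s, during which the arm holds its last target. There are 200 camera calls.

TASK

Take the spring nut (the one with the flat tab handle) out of its holder and fit it in the mounting channel, clear of the channel's ends: lower it lengthwise through the slot, press it down gently against its spring without crushing the spring solid, twist it ninety degrees and let it come up so that its two grooves catch the channel lips. Let go of it, standing upright and held by its own spring, and leave everything else on the bench where it is.

Things in the scene. Friction and masses are not known exactly. Their poses are not given: they have to be found in the camera images.
- nut: Spring channel nut, bare steel, about 160 g. Origin: centre of the underside of its bar, z up. The bar is 46 mm long (own x), 24 mm wide (own y; 16 mm at the ends), 11 mm thick; half a turn makes no difference and it may be twisted either way. A 14 mm round stem rises from 11 to 33 mm above the origin, then the tab handle. It starts in either pocket of the holder.
- tab (a point): Grip point in the nut's flat steel tab handle, 55 mm straight above the nut's origin. The tab is 26 mm along the nut's x, 14 mm thick along its y (grip across this) and spans 33 to 65 mm above the nut's origin.
- spring (a point): Centre of the bar's underside (the nut's origin), where the coil spring hangs. Spring and foot disc (18 mm across) reach 30 mm below this point when free. It pushes back 0.9 N per mm: 5.4 N when the nut is seated, 9.9 N when the bar's top just comes below the lips, 14 N when solid (15.5 mm of travel; rigid beyond). About 12 N is right for twisting.
- grooves: Floors of the nut's two grooves (part of the nut, same origin and axes). The grooves cross the bar's top along own y, 11.5 to 19 mm out from its middle on either side, 5 mm deep, floors 6 mm above the origin. These floors must bear up against the channel lips.
- base: Fixed dark steel base plate 112 x 220 x 10 mm with four levelling studs, carrying the aluminium channel. Origin: centre of the plate's underside, on the bench; own y runs along the channel, whose centre line lies straight above it. The channel is 200 mm long, 60 mm wide and 43 mm high, its ends capped.
- slot (a point): Point on the base plate's top straight below the middle of the channel's slot. Slot 27 mm wide, open upwards; channel 54 mm wide inside, floor 3 mm thick. The slot's edges turn down as lips 3.5 mm thick ending 10 mm below the channel's top, 30 mm above its inner floor. The channel's height is not reported: it is fixed with its top anywhere from 56 to 82 mm above the bench.
- holder: Fixed grey plastic holder block 66 x 170 mm, 36 mm high, with two pockets 84 mm apart on its own y axis (at y = -42 and +42 mm), each with a 4 mm high rim and a well below. A nut stands in each with its underside 36 mm above the bench and its bar along the holder's own x. Origin: centre of its underside.
- knob_nut: The other nut in the holder, a plain one without a spring, with a round black knob of 30 mm diameter for a handle, its top 57 mm above its underside. Origin: centre of the bar's underside. Leave it.
- beaker1: Glass beaker standing upside down, 64 mm diameter, 85 mm high. Origin: centre of its underside. Leave it.
- beaker2: Glass beaker standing upside down, 64 mm diameter, 85 mm high. Origin: centre of its underside. Leave it.
- beaker3: Glass beaker standing upright, 72 mm diameter, 95 mm high. Origin: centre of its underside. Leave it.
- screwdriver: Screwdriver lying on the bench, 150 mm long. Leave it.
- bottle: White plastic bottle, 60 mm diameter, 150 mm high. Origin: centre of its underside. Leave it.
Mind the look-alikes: they are no part of the job. Leave any purple or yellow look-alike of the nut alone.

How it is judged:
By the outcome, as a careful person would: the job done as asked, in the order asked, and still so for the second after the job is handed in, with the robot touching nothing.
It also fails if it takes over 70 s, if anything falls off the work surface, if the arm or the gripper's body presses on something with over 40 N, if the wrist force passes 120 N, or if a joint passes its speed limit or range.

## Working session

There is one attempt and no reset: what is moved stays moved. The work goes in short steps, Python scripts to look and compute and a shell command to move; the robot and the scene stay as the last step left them, time stands still between calls to the robot, and variables do not carry over. Pictures are saved under pics/ and viewed, at most 13 in all, crops included, and the job is handed in when it is done.

```bash
mkdir -p pics; cat > h.py <<'E'
import numpy as np, cv2, pickle
from station import bot
def grab(n,tag):
    c=bot.read_camera(n); pickle.dump(c,open(f'pics/{tag}.pkl','wb'))
    cv2.imwrite(f'pics/{tag}.png',c['pixels'][...,::-1]); return c
def load(tag): return pickle.load(open(f'pics/{tag}.pkl','rb'))
def K(c):
    f=192/np.tan(np.radians(c['fovy'])/2); return np.array([[f,0,c['cx']],[0,f,c['cy']],[0,0,1.]])
def ray(c,uv):
    n=cv2.undistortPoints(np.array(uv,float).reshape(-1,1,2),K(c),np.array(c['distortion'],float)).reshape(-1,2)
    d=np.c_[n,np.ones(len(n))]; P=np.array(c['pose']); return P[:3,3],d@P[:3,:3].T,P
def onplane(c,uv,z):
    o,d,_=ray(c,uv); return o+d*((z-o[2])/d[:,2])[:,None]
def bydepth(c,uv):
    o,d,_=ray(c,uv); uv=np.array(uv,int).reshape(-1,2); return o+d*c['depth'][uv[:,1],uv[:,0]][:,None]
def cloud(c):
    v,u=np.mgrid[0:384,0:512]; uv=np.c_[u.ravel(),v.ravel()]
    p=bydepth(c,uv).reshape(384,512,3); p[c['depth']==0]=np.nan; return p
def tri(c1,a,c2,b):
    o1,d1,_=ray(c1,a);o2,d2,_=ray(c2,b);d1=d1[0]/np.linalg.norm(d1);d2=d2[0]/np.linalg.norm(d2)
    s=np.linalg.lstsq(np.c_[d1,-d2],o2-o1,rcond=None)[0];p,q=o1+s[0]*d1,o2+s[1]*d2
    return (p+q)/2,np.linalg.norm(p-q)
E
python3 - <<'E'
from h import *
ims=[]
for n in('scene','side','wrist'):
    c=grab(n,n+'0'); ims.append(c['pixels'][...,::-1]); print(n,c['fovy'],c['distortion'],np.round(c['pose'],3).tolist())
o=bot.get_obs();print(o)
E
```

```text
scene 57.39897483013711 [0.01988213 0.         0.         0.         0.        ] [[-0.129, 0.703, -0.7, 1.354], [0.992, 0.101, -0.08, 0.126], [0.014, -0.704, -0.71, 0.901], [0.0, 0.0, 0.0, 1.0]]
side 45.38970781778599 [-0.04075501  0.          0.          0.          0.        ] [[0.893, -0.232, 0.385, 0.027], [-0.449, -0.482, 0.752, -0.959], [0.011, -0.845, -0.535, 0.807], [0.0, 0.0, 0.0, 1.0]]
wrist 65.9890834527585 [-0.02560114  0.          0.          0.          0.        ] [[1.0, 0.001, -0.002, 0.674], [0.0, -0.957, -0.29, 0.074], [-0.003, 0.29, -0.957, 0.371], [0.0, 0.0, 0.0, 1.0]]
{'t': 0.15, 'q': array([-0.10810003,  0.47760749,  0.02235893,  1.55619654, -0.01152104,
        1.10930666, -0.08312222]), 'joint_vel': array([ 0.00040667, -0.00121116,  0.0004694 , -0.003915  ,  0.00082602,
        0.00022142,  0.00033219]), 'joint_torque': array([ 1.55385478e-03, -5.96924365e+01,  1.60940632e+00, -2.81490952e+01,
        1.26662746e-02,  6.56643446e-03,  5.58682734e-05]), 'eef_pos': array([ 6.74552324e-01, -6.60772576e-06,  2.30562871e-01]), 'tool_rot': array([-4.61008408e-04,  7.07115236e-01,  7.07097985e-01, -5.20095072e-04]), 'contact_force': array([ 0.1923305 , -0.32278384, -0.19645516]), 'torque': array([ 0.01027806, -0.02917469, -0.01531102]), 'grasp_force': 0.0, 'gripper_width': 0.9991925997219135}
```

View pics/scene0.png

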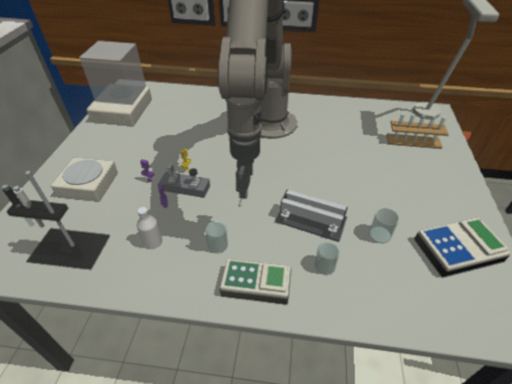

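View pics/side0.png

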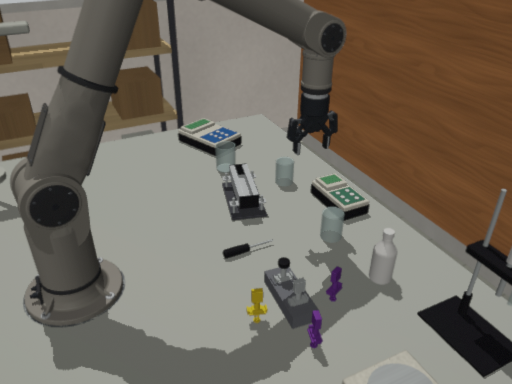

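View pics/wrist0.png

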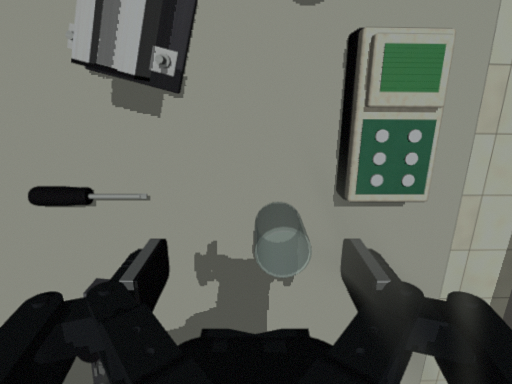

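The side view shows the holder around (290,292). On it are a black knob at (284,264) and a grey tab at (299,290). The look-alikes are yellow (257,303) and purple (335,283) and (315,328). The base with its channel is at (243,190). In the scene view the holder is at (187,183) and the channel at (312,213). I'll take positions from depth and enlarge a crop of the candidates.

```bash
python3 - <<'E'
from h import *
s=load('side0');c=load('scene0')
for nm,cam,uvs in(('side',s,[(284,263),(299,288),(278,285),(300,310),(257,293),(315,318),(335,275),(244,172),(251,202),(238,186),(246,186)]),('scene',c,[(172,168),(193,171),(185,186),(312,201),(312,213),(285,203),(343,220)])):
    for uv,p in zip(uvs,bydepth(cam,uvs)): print(nm,uv,np.round(p,3))
a=cv2.resize(s['pixels'][235:350,225:355,::-1],None,fx=4,fy=4,interpolation=2)
b=cv2.resize(c['pixels'][140:215,125:225,::-1],None,fx=2.5,fy=2.5,interpolation=2)
im=np.zeros((460,520+250,3),np.uint8);im[:a.shape[0],:520]=a;im[:b.shape[0],520:520+b.shape[1]]=b
cv2.imwrite('pics/crop1.png',im)
E
```

```text
side (284, 263) [ 0.465 -0.233  0.093]
side (299, 288) [ 0.46  -0.313  0.082]
side (278, 285) [ 0.446 -0.242  0.037]
side (300, 310) [ 0.454 -0.334  0.034]
side (257, 293) [ 0.361 -0.298  0.096]
side (315, 318) [ 0.437 -0.416  0.094]
side (335, 275) [ 0.555 -0.318  0.087]
side (244, 172) [0.586 0.25  0.072]
side (251, 202) [0.537 0.097 0.055]
side (238, 186) [0.526 0.165 0.078]
side (246, 186) [0.577 0.216 0.038]
scene (172, 168) [ 0.458 -0.303  0.084]
scene (193, 171) [ 0.472 -0.222  0.092]
scene (185, 186) [ 0.491 -0.253  0.034]
scene (312, 201) [0.541 0.194 0.075]
scene (312, 213) [0.585 0.197 0.065]
scene (285, 203) [0.562 0.107 0.074]
scene (343, 220) [0.551 0.306 0.009]
```

View pics/crop1.png

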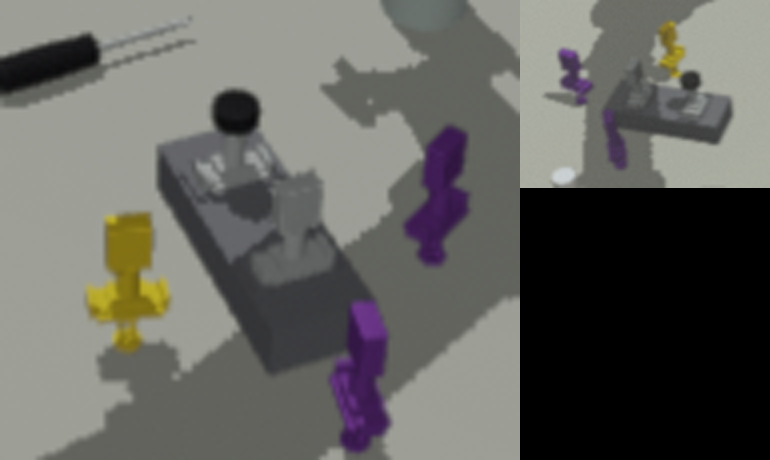

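The crop confirms it. The one meant is the grey steel flat-tab nut standing in the holder, at side (299,288) and scene (172,168). The black-knob nut at side (284,264) is the other nut, and the yellow and two purple pieces stand loose on the bench. Next I'll move the wrist camera over the holder.

```bash
python3 -m jog '[[-15,-10,0,0.4],[-30.5,-21,0,1.57],[-30.5,-21,0,1.57],[-30.5,-21,0,1.57],[-30.5,-21,0,1.57],[-30.5,-21,0,1.57],[-30.5,-21,0,1.57],[-30.5,-21,0,1.57],[-30.5,-21,0,1.57],[-30.5,-21,0,1.57],[-30.5,-21,0,1.57],[-30.5,-21,0,1.57],[-30.5,-21,0,1.57],[-30.5,-21,0,1.57],[-30.5,-21,0,1.57],[-30.5,-21,0,1.57],[-30.5,-21,0,1.57],[-30.5,-21,0,1.57],[-30.5,-21,0,1.57],[-30.5,-21,0,1.57]]'
python3 - <<'E'
from h import *
c=grab('wrist','w1');o=bot.get_obs();print(o['eef_pos'],o['tool_rot'],o['q'])
p=cloud(c);z=p[...,2]
for nm,lo,hi in(('tabtop',.094,.108),('knobtop',.087,.097),('holdertop',.032,.038)):
    m=(z>lo)&(z<hi)&(p[...,0]>.38)&(p[...,0]<.54)&(p[...,1]>-.39)&(p[...,1]<-.16)
    print(nm,m.sum(),np.nanmedian(p[m],0) if m.any() else '')
E
```

```text
t: 1.82
eef_pos: [0.465, -0.305, 0.2313]
tool_rot: [-0.0, 1.0, 0.001, 0.0]
contact_force: [0.3, 0.8, -0.2]
gripper_width: 0.995
grasp_force: 0.0
[ 0.46500071 -0.30498706  0.23129595] [-1.84691190e-05  9.99999843e-01  5.59362061e-04  1.14425489e-05] [ 0.11325632  0.29521575  0.43685232  1.86671556 -0.14585365  1.01082027
 -0.95841238]
tabtop 392 [ 0.46273271 -0.30708322  0.09936873]
knobtop 748 [ 0.47034393 -0.22495813  0.09128918]
holdertop 5550 [ 0.46970723 -0.26899427  0.03449903]
```

View pics/w1.png

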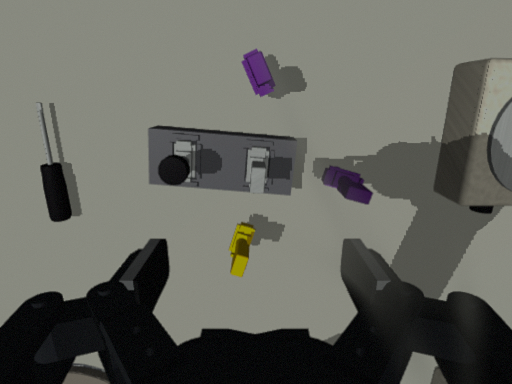

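The wrist picture shows the grey tab nut at (258,170) and the knob nut at (173,168). The purple pieces are at (258,72) and (348,184), and the yellow one is at (241,250). Next: yaw, exact centre and height of the nut, plus the base and channel from the clouds.

```bash
python3 - <<'E'
from h import *
c=load('w1');s=load('side0');sc=load('scene0');p=cloud(c);z=p[...,2]
def rect(m,P=None):
    q=(p if P is None else P)[m][:,:2]; 
    m8=cv2.morphologyEx(m.astype(np.uint8),cv2.MORPH_OPEN,np.ones((2,2)));q=(p if P is None else P)[m8>0][:,:2]
    return cv2.minAreaRect((q*1000).astype(np.float32))
box=(p[...,0]>.40)&(p[...,0]<.54)&(p[...,1]>-.37)&(p[...,1]<-.16)
print('holder',rect(box&(z>.030)&(z<.040)))
tb=box&(p[...,1]<-.27)&(z>.096)&(z<.106);print('tab',rect(tb),np.nanmedian(z[tb]))
ys,xs=np.where(tb);print('tab px',xs.min(),xs.max(),ys.min(),ys.max(),xs.mean(),ys.mean())
kb=box&(p[...,1]>-.26)&(z>.085)&(z<.1);print('knob',rect(kb))
# tab top in side and scene clouds
for n,C in(('side',s),('scene',sc)):
    P=cloud(C);m=(P[...,2]>.094)&(P[...,2]<.11)&(abs(P[...,0]-.463)<.03)&(abs(P[...,1]+.307)<.03)
    ys,xs=np.where(m);print(n,m.sum(),P[m].mean(0) if m.any() else'', xs.mean(),ys.mean())
    if m.any(): print(' tri',tri(c,[np.where(tb)[1].mean(),np.where(tb)[0].mean()],C,[xs.mean(),ys.mean()]))
    B=(abs(P[...,0]-.56)<.1)&(abs(P[...,1]-.2)<.14)
    zz=P[...,2][B&(P[...,2]>.05)];h,e=np.histogram(zz,bins=np.arange(.05,.1,.002));print(n,'hist',list(zip(np.round(e,3),h)))
    m=B&(P[...,2]>.05)&(P[...,2]<.09);print(' chan rect',rect(m,P))
E
```

```text
holder ((453.1453857421875, -262.6331787109375), (183.6430206298828, 78.80760955810547), 81.87191009521484)
tab ((444.4956970214844, -309.22283935546875), (17.299762725830078, 59.55472946166992), 88.75299835205078) 0.0993832880964986
tab px 250 265 167 193 257.374025974026 179.85194805194806
knob ((451.7023620605469, -218.3956756591797), (27.89171028137207, 65.56265258789062), 69.67244720458984)
side 73 [ 0.46097076 -0.31011374  0.09914341] 299.06849315068496 281.3972602739726
 tri (array([ 0.46217394, -0.3076781 ,  0.09680838]), np.float64(0.0007228821377178536))
side hist [(np.float64(0.05), np.int64(21)), (np.float64(0.052), np.int64(33)), (np.float64(0.054), np.int64(23)), (np.float64(0.056), np.int64(25)), (np.float64(0.058), np.int64(25)), (np.float64(0.06), np.int64(29)), (np.float64(0.062), np.int64(26)), (np.float64(0.064), np.int64(20)), (np.float64(0.066), np.int64(18)), (np.float64(0.068), np.int64(16)), (np.float64(0.07), np.int64(28)), (np.float64(0.072), np.int64(27)), (np.float64(0.074), np.int64(46)), (np.float64(0.076), np.int64(104)), (np.float64(0.078), np.int64(1
[... 849 characters left out ...]
(np.float64(0.064), np.int64(21)), (np.float64(0.066), np.int64(32)), (np.float64(0.068), np.int64(45)), (np.float64(0.07), np.int64(46)), (np.float64(0.072), np.int64(61)), (np.float64(0.074), np.int64(67)), (np.float64(0.076), np.int64(158)), (np.float64(0.078), np.int64(281)), (np.float64(0.08), np.int64(110)), (np.float64(0.082), np.int64(17)), (np.float64(0.084), np.int64(1)), (np.float64(0.086), np.int64(0)), (np.float64(0.088), np.int64(0)), (np.float64(0.09), np.int64(0)), (np.float64(0.092), np.int64(0)), (np.float64(0.094), np.int64(0)), (np.float64(0.096), np.int64(0))]
 chan rect ((530.7635498046875, 208.51829528808594), (208.94406127929688, 153.8328857421875), 75.17076873779297)
```

```bash
python3 - <<'E'
from h import *
c=load('w1');p=cloud(c);z=p[...,2]
def comp(m,k=3):
    m=cv2.morphologyEx(m.astype(np.uint8),cv2.MORPH_OPEN,np.ones((k,k)));n,l,st,_=cv2.connectedComponentsWithStats(m)
    i=1+np.argmax(st[1:,4]);return cv2.findContours((l==i).astype(np.uint8),0,2)[0][0].reshape(-1,2)
for nm,m,zz,k in(('holder',(z>.028)&(z<.05),.036,5),('tab',(z>.095)&(z<.105)&(p[...,1]<-.27)&(p[...,1]>-.33)&(abs(p[...,0]-.465)<.05),.101,2),('knob',(z>.085)&(z<.1)&(p[...,1]>-.26)&(abs(p[...,0]-.47)<.05),.093,2)):
    ct=comp(m,k); q=cv2.convexHull((onplane(c,ct,zz)[:,:2]*1000).astype(np.float32)); print(nm,cv2.minAreaRect(q),np.round(cv2.boxPoints(cv2.minAreaRect(q)),1).tolist(),cv2.minEnclosingCircle(q))
# dark/bright lines: tab pixels rows
g=cv2.cvtColor(c['pixels'],cv2.COLOR_RGB2GRAY);print(g[160:200:3,240:276])
E
```

```text
holder ((465.92462158203125, -265.512939453125), (169.59640502929688, 66.68970489501953), 85.21541595458984) [[425.6000061035156, -347.20001220703125], [492.1000061035156, -352.79998779296875], [506.20001220703125, -183.8000030517578], [439.79998779296875, -178.1999969482422]] ((464.7487487792969, -265.7430419921875), 90.10041809082031)
tab ((461.9145202636719, -308.332275390625), (13.829681396484375, 26.30817222595215), 85.69610595703125) [[448.29998779296875, -314.20001220703125], [474.5, -316.20001220703125], [475.6000061035156, -302.3999938964844], [449.29998779296875, -300.3999938964844]] ((461.91650390625, -308.56719970703125), 14.045822143554688)
knob ((468.9474792480469, -226.1873016357422), (29.06144142150879, 29.801488876342773), 0.002949613146483898) [[454.3999938964844, -211.3000030517578], [454.3999938964844, -241.10000610351562], [483.5, -241.10000610351562], [483.5, -211.3000030517578]] ((468.99920654296875, -226.16848754882812), 15.306849479675293)
[[ 80  80  81  80  79  70  54 109 132 134 139 141 130 118 118 118 116 119
  126 125 123 130 127  88  82  82  83  85  45  
[... 1265 characters left out ...]
 135 135 133 133 133 131 132
  132 133 134 135 135 119  68  54  61  60  68  79  78  79  79  78  79  78]
 [ 80  81  79  76  77  79  80  80  76  73 124 133 134 133 133 135 135 135
  133 133 134 137 137 113  73  78  80  81  63  78  79  79  78  78  80  80]
 [137 137 137 137 138 136 138 138 136 135 137 133 130 118 124 128 131 128
  126 128 130 128 126 117 112 107 106 105  99 100  98  94  90  90  86  86]
 [137 136 138 136 136 137 137 138 137 135 138 138 136 139 138 137 137 137
  138 137 137 136 136 137 136 137 135 136 136 136 137 137 136 137 137 137]
 [136 138 137 136 136 137 137 136 137 136 135 138 137 138 136 136 138 138
  137 138 136 135 136 137 136 136 137 138 137 138 136 136 137 138 136 136]]
```

The tab centre is at (0.4622,-0.3078), its top about 0.100 (two views, agreeing with the text's 0.101) and its yaw −4.8°. I'll descend with a spin of +0.083 and grip.

```bash
python3 -m jog '[[-0.28,0.28,1,0.083],[-0.28,0.28,4,0.083],[-0.28,0.28,7,0.083],[-0.28,0.28,9.5,0.083],[-0.28,0.28,11.5,0.083],[-0.28,0.28,13.5,0.083],[-0.28,0.28,15,0.083],[-0.28,0.28,15.9,0.083],[-0.28,0.28,15.9,0.083],[-0.28,0.28,15.9,0.083]]' -0.3 80
python3 -m jog '[[0,0,0,0],[0,0,0,0],[0,0,0,0],[0,0,0,0],[0,0,0,0],[0,0,0,0],[0,0,0,0],[0,0,0,0]]' 1 80
python3 -c "
from station import bot
print(bot.get_obs()['torque'])"
```

```text
t: 2.7
eef_pos: [0.4622, -0.3079, 0.0724]
tool_rot: [-0.0, 0.999, -0.041, -0.0]
contact_force: [0.7, 0.3, -0.5]
gripper_width: 0.648
grasp_force: 0.0
t: 3.37
eef_pos: [0.4629, -0.308, 0.0733]
tool_rot: [0.0, 0.999, -0.041, 0.001]
contact_force: [-1.2, 1.0, 6.1]
gripper_width: 0.151
grasp_force: 78.5
[ 0.16965753  0.21728    -0.05580781]
```

```bash
python3 -m jog '[[0,0,-0.5,0],[0,0,-1,0],[0,0,-2,0],[0,0,-3.5,0],[0,0,-5,0],[0,0,-7,0],[0,0,-10,0],[0,0,-13,0],[0,0,-16,0],[0,0,-18,0],[0,0,-18,0],[0,0,-18,0]]'
python3 -m jog '[[2,-10,0,-0.3],[5.8,-41.4,0,-1.654],[5.8,-41.4,0,-1.654],[5.8,-41.4,0,-1.654],[5.8,-41.4,0,-1.654],[5.8,-41.4,0,-1.654],[5.8,-41.4,0,-1.654],[5.8,-41.4,0,-1.654],[5.8,-41.4,0,-1.654],[5.8,-41.4,0,-1.654],[5.8,-41.4,0,-1.654],[5.8,-41.4,0,-1.654],[5.8,-41.4,0,-1.654],[5.8,-41.4,0,-1.654],[5.8,-41.4,0,-1.654],[5.8,-41.4,0,-1.654],[5.8,-41.4,0,-1.654],[5.8,-41.4,0,-1.654],[5.8,-41.4,0,-1.654],[5.8,-41.4,0,-1.654]]'
python3 - <<'E'
from h import *
c=grab('wrist','w2');o=bot.get_obs();print(o['eef_pos'],o['tool_rot'],o['q'],o['torque'])
E
```

```text
t: 4.37
eef_pos: [0.4626, -0.3081, 0.2538]
tool_rot: [0.0, 0.999, -0.041, 0.001]
contact_force: [-0.5, 0.3, -1.3]
gripper_width: 0.149
grasp_force: 77.9
t: 6.03
eef_pos: [0.5539, 0.1, 0.2523]
tool_rot: [-0.0, 0.707, 0.707, -0.0]
contact_force: [-0.1, -0.1, -1.7]
gripper_width: 0.153
grasp_force: 78.2
[0.5539856  0.10004291 0.25229938] [ 9.63759434e-06  7.06865585e-01  7.07347896e-01 -2.20499805e-06] [-0.28220598  0.27383984 -0.00885088  1.80362895  0.00275922  1.0641304
 -0.29138395] [-0.00325999  0.0448912  -0.03903242]
```

View pics/w2.png

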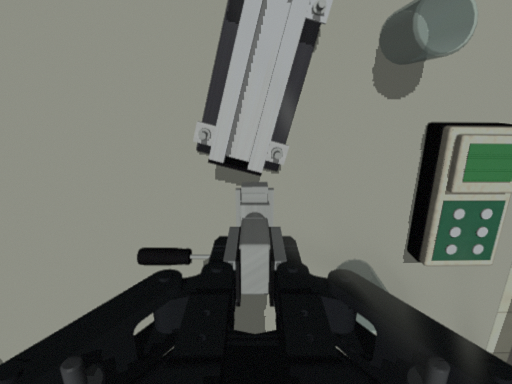

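The nut is held straight, with its bar end at (256,195). The channel runs from its near end at (240,165) up and right to about (280,0), tilted roughly 15°. I'll take its height and axis from this view, then take a second view 5 cm on.

```bash
python3 -m jog '[[2,0,0,0.1],[5,0,0,0.22],[5,0,0,0.22],[5,0,0,0.22],[5,0,0,0.22]]'
cat > ch.py <<'E'
from h import *
def plane(tag):
    c=load(tag);p=cloud(c);z=p[...,2]
    B=(abs(p[...,0]-.57)<.12)&(p[...,1]>.08)&(p[...,1]<.32)&(z>.045)&(z<.095)
    ys,xs=np.where(B)
    h,e=np.histogram(z[B],bins=np.arange(.045,.095,.001));zt=e[np.argmax(h)]+.0005
    return c,p,B,zt
if __name__=='__main__':
    grab('wrist','w3');print(bot.get_obs()['eef_pos'])
    out=[]
    for t in('w2','w3'):
        c,p,B,zt=plane(t);m=B&(abs(p[...,2]-zt)<.003)
        q=p[m];mu=q.mean(0);A=np.c_[q[:,:2]-mu[:2],np.ones(len(q))];co=np.linalg.lstsq(A,q[:,2],rcond=None)[0]
        w=np.linalg.svd(q[:,:2]-mu[:2],full_matrices=False)[2][0]
        print(t,'top z',zt,m.sum(),mu,co,'axis',np.degrees(np.arctan2(w[1],w[0])))
        g=cv2.GaussianBlur(cv2.cvtColor(c['pixels'],cv2.COLOR_RGB2GRAY),(0,0),.7)
        for r in (20,60,100,130) if t=='w2' else (60,100,140,170,200):
            row=g[r].astype(int);cols=[u for u in range(150,400) if B[r,u]];print(t,r,cols[0],cols[-1],row[cols[0]-6:cols[-1]+8].tolist())
E
python3 ch.py
```

```text
t: 6.5
eef_pos: [0.5539, 0.1499, 0.2523]
tool_rot: [0.0, 0.78, 0.626, -0.0]
contact_force: [0.1, 0.6, -1.4]
gripper_width: 0.148
grasp_force: 78.2
[0.55402979 0.14914508 0.25226261]
w2 top z 0.07750000000000003 5868 [0.55394398 0.1858166  0.07754804] [-0.00094307 -0.00049966  0.07754804] axis -107.01952831270731
w2 20 240 304 [35, 36, 37, 38, 49, 86, 137, 159, 162, 162, 162, 162, 162, 162, 162, 162, 162, 162, 162, 162, 162, 162, 154, 128, 103, 99, 101, 103, 116, 149, 162, 163, 163, 163, 162, 163, 163, 163, 163, 162, 163, 163, 163, 163, 163, 163, 163, 162, 163, 162, 161, 156, 150, 155, 161, 163, 163, 163, 163, 162, 162, 162, 162, 163, 163, 162, 163, 163, 162, 155, 123, 68, 36, 32, 38, 43, 49, 56]
w2 60 231 292 [52, 52, 52, 53, 65, 101, 143, 161, 163, 163, 163, 163, 162, 162, 162, 162, 163, 163, 162, 162, 163, 159, 139, 107, 98, 100, 101, 115, 147, 161, 162, 161, 162, 162, 161, 161, 161, 161, 161, 161, 161, 161, 161, 161, 161, 161, 161, 161, 162, 160, 152, 149, 158, 162, 163, 163, 162, 162, 163, 163, 163, 163, 163, 163, 163, 163, 161, 148, 108, 67, 52, 51, 52, 52, 53]
w2 100 222 281 [5
[... 1786 characters left out ...]
14, 140, 151, 153, 153, 154, 155, 155, 155, 155, 157, 157, 156, 155, 155, 154, 153, 153, 154, 154, 150, 143, 150, 156, 157, 156, 155, 154, 154, 155, 156, 156, 155, 155, 157, 157, 141, 96, 61, 50, 49, 50, 51, 51]
w3 170 220 273 [48, 48, 48, 48, 61, 99, 140, 154, 155, 155, 155, 155, 155, 156, 157, 156, 155, 155, 156, 148, 121, 97, 92, 96, 102, 117, 140, 151, 154, 154, 155, 156, 156, 156, 156, 156, 155, 154, 155, 155, 155, 155, 155, 153, 148, 143, 149, 154, 155, 155, 155, 155, 155, 155, 156, 156, 155, 156, 156, 142, 97, 60, 49, 49, 50, 49, 49]
w3 200 219 233 [132, 135, 137, 136, 132, 134, 144, 152, 154, 152, 153, 156, 156, 156, 157, 156, 155, 155, 156, 156, 137, 87, 77, 115, 133, 134, 133, 130]
```

View pics/w3.png

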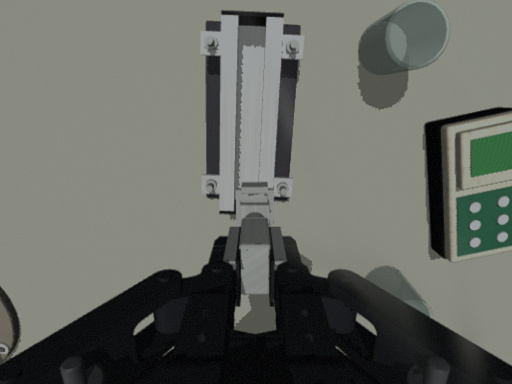

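The channel's top lies at (220..282, 12..213) in w3, with its far end at rows 12–16 and its near-left corner at (220,213). The slot runs between columns ~238 and ~268, and the bar overlaps the near end. Next I'll fit edge lines in both views, with a check on the height.

```bash
cat > ed.py <<'E'
from h import *
from scipy.ndimage import gaussian_filter
def edges(tag,rows,u0,u1):
    c=load(tag);g=gaussian_filter(cv2.cvtColor(c['pixels'],cv2.COLOR_RGB2GRAY).astype(float),.5)
    L,R,I=[],[],[]
    for r in rows:
        a=u0(r);b=u1(r);x=g[r,a:b];br=np.where(x>130)[0]
        i=br[0];j=br[-1]
        # subpixel crossings at 100 for outer edges; 128 for left lip inner edge
        L.append((a+i-1+(105-x[i-1])/(x[i]-x[i-1]) if x[i-1]<105<x[i] else a+i-1.3,r))
        R.append((a+j+(x[j]-105)/(x[j]-x[j+1]) if x[j]>105>x[j+1] else a+j+1.3,r))
        k=i+8+np.where(x[i+8:]<127)[0][0]; I.append((a+k-1+(x[k-1]-127)/(x[k-1]-x[k]),r))
    return c,np.array(L),np.array(R),np.array(I)
def fit(q):
    for _ in range(4):
        v=np.polyfit(q[:,1],q[:,0],1);e=q[:,0]-np.polyval(v,q[:,1]);q=q[abs(e)<max(.001,2*e.std())]
    return v
for tag,rows,a,b in(('w2',range(25,110,3),lambda r:int(228-(r-25)*.23)+0,lambda r:int(321-(r-25)*.25)),('w3',range(55,172,3),lambda r:212,lambda r:286)):
    c,L,R,I=edges(tag,rows,a,b)
    for z in(.0745,.0775,.0805):
        f=[fit(onplane(c,x,z)) for x in(L,R,I)]
        y=.2;X=[np.polyval(v,y) for v in f];yaw=-np.degrees(np.arctan((f[0][0]+f[1][0])/2))
        cs=np.cos(np.radians(yaw));print(tag,z,'x@y=.2 L,R,I',np.round(X,4),'width',(X[1]-X[0])*cs,'lip',(X[2]-X[0])*cs,'centre',(X[0]+X[1])/2,'yaw',yaw,[round(-np.degrees(np.arctan(v[0])),2) for v in f])
c2,c3=load('w2'),load('w3')
for nm,a,b in(('near left corner',(209.5,159),(220.5,212)),):print(nm,tri(c2,a,c3,b))
for r in (8,11,14,17): print(r,c3['pixels'][r,215:290:6].mean(-1).astype(int))
print('col 228 rows 5..22',c3['pixels'][5:22,228].mean(-1).astype(int),'rows 200..220',c3['pixels'][200:222,228].mean(-1).astype(int))
print('w2 col 217 rows',c2['pixels'][150:172,217].mean(-1).astype(int))
print('corners@top',onplane(c3,[(228,11),(228,213),(274,11)],.0775))
E
python3 ed.py
```

```text
Traceback (most recent call last):
  File "ed.py", line 19, in <module>
    c,L,R,I=edges(tag,rows,a,b)
            ~~~~~^^^^^^^^^^^^^^
  File "ed.py", line 11, in edges
    R.append((a+j+(x[j]-105)/(x[j]-x[j+1]) if x[j]>105>x[j+1] else a+j+1.3,r))
                                                       ~^^^^^
IndexError: index 93 is out of bounds for axis 0 with size 93
```

```bash
sed -i 's/^        i=br\[0\];j=br\[-1\]/        i=br[0];j=i+40+np.where(x[i+40:]<105)[0][0]-1/' ed.py; python3 ed.py
```

```text
w2 0.0745 x@y=.2 L,R,I [0.5256 0.5887 0.5429] width 0.06094436463326054 lip 0.016692396258102666 centre 0.557152284557 yaw -14.766427024159892 [np.float64(-14.77), np.float64(-14.76), np.float64(-14.82)]
w2 0.0775 x@y=.2 L,R,I [0.526  0.5884 0.5431] width 0.06037043699625826 lip 0.016535408829166556 centre 0.5571797504851727 yaw -14.7664270241598 [np.float64(-14.77), np.float64(-14.76), np.float64(-14.82)]
w2 0.0805 x@y=.2 L,R,I [0.5263 0.5881 0.5432] width 0.05979650935925592 lip 0.016378421400230325 centre 0.5572072164133455 yaw -14.766427024159908 [np.float64(-14.77), np.float64(-14.76), np.float64(-14.82)]Traceback (most recent call last):
  File "ed.py", line 19, in <module>
    c,L,R,I=edges(tag,rows,a,b)
            ~~~~~^^^^^^^^^^^^^^
  File "ed.py", line 8, in edges
    i=br[0];j=i+40+np.where(x[i+40:]<105)[0][0]-1
                   ~~~~~~~~~~~~~~~~~~~~~~~~~^^^
IndexError: index 0 is out of bounds for axis 0 with size 0
```

```bash
sed -i 's/range(55,172,3),lambda r:212,lambda r:286/range(68,166,3),lambda r:212,lambda r:294/' ed.py; python3 ed.py | grep -v ^w2\ 0
```

```text
w3 0.0745 x@y=.2 L,R,I [0.5257 0.5885 0.5427] width 0.060645837329004665 lip 0.016406088049394342 centre 0.557094963111424 yaw -14.759849945453805 [np.float64(-14.62), np.float64(-14.9), np.float64(-14.84)]
w3 0.0775 x@y=.2 L,R,I [0.5261 0.5882 0.5429] width 0.06007362807051678 lip 0.01625072784333133 centre 0.5571542716329378 yaw -14.759849945453777 [np.float64(-14.62), np.float64(-14.9), np.float64(-14.84)]
w3 0.0805 x@y=.2 L,R,I [0.5264 0.588  0.5431] width 0.059501418812028695 lip 0.016095367637267682 centre 0.557213580154452 yaw -14.759849945453672 [np.float64(-14.62), np.float64(-14.9), np.float64(-14.84)]
near left corner (array([0.50637212, 0.11310412, 0.09096244]), np.float64(0.0003665178136144728))
8 [135 135 135 135 135 133 133 134 135 134 135 133 134]
11 [134  76  36  46  68  85  92 103 117 135 135 135 134]
14 [134 107  63  45  33  37  35  26  26  21  18  26 134]
17 [133 152 158 158  32  27  21  14  13 150 121  92 133]
col 228 rows 5..22 [134 132 135 136 133  94  39  26  26  54 143 159 158 159 157 158 156] rows 200..220 [154 155 153 154 153 152 153 154 153 152 130  53  21  53 102 134 136 136
 136 136 134 134]
w2 col 217 rows [162 161 160 162 162 161 162 161 163 161 151 108  35  14  34  67  85  85
  85  84  84  85]
corners@top [[0.56135625 0.30541797 0.0775    ]
 [0.51184951 0.10513909 0.0775    ]
 [0.60410698 0.29595351 0.0775    ]]
```

The channel's centre is about (0.5571,0.1996), its yaw −14.77° and its top about 0.0775. Slot clearance is only ±1.5 mm, so I'll check where the held bar appears in the same wrist images against the tool axis, to cancel camera calibration error.

```bash
python3 - <<'E'
from h import *
from scipy.spatial.transform import Rotation as R
for t,pos,q in(('w2',[.55399,.10004,.2523],[0,.706866,.707348,0]),('w3',[.55403,.14915,.25226],[0,.78,.6257,0])):
    c=load(t);g=c['pixels'].mean(-1).astype(int);p=cloud(c);M=R.from_quat([q[1],q[2],q[3],q[0]]).as_matrix()
    for r in range(184,222,5):
        ok=[u for u in range(225,290) if p[r,u,2]>.16];
        if not ok: continue
        a,b=ok[0],ok[-1];P=(p[r,[a,b]]-np.array(pos))@M
        print(t,r,a,b,'tool mm',np.round(P*1000,1).tolist())
    if t=='w2':
        for r in(187,192,197,210,225,240): print(r,g[r,230:282].tolist())
E
```

```text
w2 184 242 267 tool mm [[23.3, -8.6, 33.9], [23.2, 6.8, 34.3]]
w2 189 236 273 tool mm [[19.3, -12.5, 36.3], [19.6, 10.7, 35.5]]
w2 194 235 273 tool mm [[16.6, -13.1, 34.6], [16.4, 10.7, 35.2]]
w2 199 236 273 tool mm [[12.9, -12.6, 35.7], [13.0, 10.8, 35.5]]
w2 204 236 273 tool mm [[9.8, -12.6, 35.0], [9.6, 10.9, 35.5]]
w2 209 236 273 tool mm [[6.0, -12.7, 36.2], [6.1, 10.9, 35.8]]
w2 214 236 273 tool mm [[3.0, -12.7, 35.1], [2.8, 11.0, 35.5]]
w2 219 236 272 tool mm [[-0.2, -12.7, 34.4], [-0.1, 10.3, 34.2]]
187 [141, 139, 139, 139, 139, 136, 129, 128, 129, 130, 126, 127, 122, 120, 119, 120, 119, 121, 120, 120, 121, 121, 128, 131, 129, 130, 128, 130, 128, 129, 129, 130, 128, 129, 129, 131, 129, 128, 126, 123, 125, 123, 124, 128, 137, 138, 139, 138, 139, 139, 139, 140]
192 [140, 138, 138, 138, 138, 138, 139, 138, 137, 135, 98, 116, 132, 135, 136, 133, 134, 134, 134, 134, 133, 135, 134, 135, 134, 136, 133, 134, 133, 134, 135, 135, 133, 134, 135, 139, 140, 138, 135, 136, 136, 137, 138, 140, 140, 140, 139, 138, 140, 139, 138, 138]
197 [139, 138, 139, 139, 139, 139, 139, 137, 135, 134, 95, 
[... 733 characters left out ...]
0, 70, 58, 21, 34, 67, 73, 76, 77, 77, 78, 79, 78, 78, 76, 77, 77, 76, 76, 78, 77, 79, 78, 78, 79, 79, 78, 79, 79, 79, 80, 79, 76, 75, 71, 37, 32, 58, 72, 73, 75, 75, 73, 74, 73, 74, 75]
w3 184 242 267 tool mm [[23.4, -8.9, 35.2], [23.5, 6.6, 34.8]]
w3 189 236 273 tool mm [[19.7, -12.8, 36.6], [19.7, 10.5, 36.8]]
w3 194 236 273 tool mm [[17.2, -12.7, 34.1], [16.7, 10.5, 35.7]]
w3 199 236 273 tool mm [[13.2, -12.9, 36.0], [13.8, 10.5, 34.5]]
w3 204 236 273 tool mm [[10.2, -12.8, 35.1], [10.4, 10.5, 34.6]]
w3 209 236 273 tool mm [[6.9, -12.9, 34.8], [6.7, 10.7, 35.5]]
w3 214 236 273 tool mm [[3.6, -12.9, 34.7], [3.7, 10.7, 34.6]]
w3 219 236 272 tool mm [[-0.3, -13.1, 35.7], [-0.1, 10.1, 35.2]]
```

```bash
python3 - <<'E'
from h import *
c=load('w2');a=cv2.resize(c['pixels'][165:300,205:310,::-1],None,fx=4.4,fy=4.4,interpolation=2);cv2.imwrite('pics/crop2.png',a)
E
```

```text
(no output)
```

View pics/crop2.png

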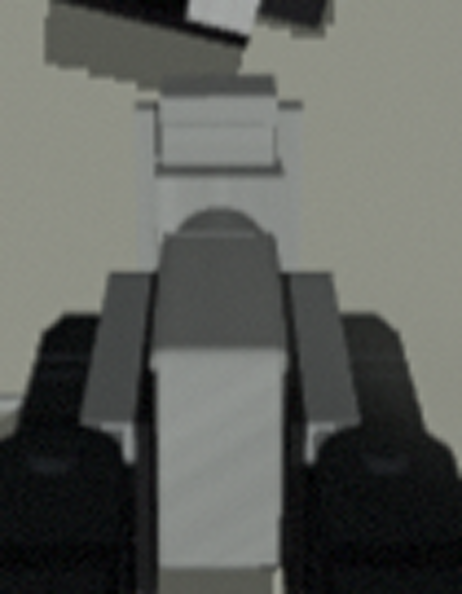

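```bash
python3 - <<'E'
from h import *
from scipy.spatial.transform import Rotation as R
pos,q=[.55399,.10004,.2523],[0,.706866,.707348,0]
c=load('w2');p=cloud(c);M=R.from_quat([q[1],q[2],q[3],q[0]]).as_matrix();T=(p-np.array(pos))@M*1000
for nm,u,rs in(('mid',255,range(182,300,4)),('off',240,range(186,222,5))):
    for r in rs: print(nm,r,np.round(T[r,u],1).tolist(), end=' ')
print()
for r in(190,197,206,212): print(r,np.round(T[r,232:278,2]).tolist())
print(np.round(T[250:290:8,236:276,2]).tolist())
E
```

```text
mid 182 [23.2, -0.6, 38.6] mid 186 [23.4, -0.6, 29.4] mid 190 [21.3, -0.6, 28.0] mid 194 [17.1, -0.6, 33.1] mid 198 [14.6, -0.6, 32.9] mid 202 [11.7, -0.6, 33.4] mid 206 [11.1, -0.6, 27.8] mid 210 [8.4, -0.6, 28.3] mid 214 [7.6, -0.6, 23.7] mid 218 [13.3, -0.6, 4.0] mid 222 [13.6, -0.6, -1.9] mid 226 [12.9, -0.6, -5.3] mid 230 [13.5, -0.6, -11.3] mid 234 [13.5, -0.6, -15.6] mid 238 [13.1, -0.6, -18.8] mid 242 [13.8, -0.6, -24.2] mid 246 [12.5, -0.6, -25.4] mid 250 [10.6, -0.6, -25.5] mid 254 [8.7, -0.6, -25.4] mid 258 [6.4, -0.6, -25.0] mid 262 [5.1, -0.6, -26.2] mid 266 [2.8, -0.6, -25.7] mid 270 [1.3, -0.6, -26.5] mid 274 [-1.3, -0.6, -25.6] mid 278 [-3.0, -0.6, -26.2] mid 282 [-5.1, -0.6, -26.1] mid 286 [-7.1, -0.6, -26.3] mid 290 [-10.3, -0.6, -24.9] mid 294 [-222.5, -0.4, 255.9] mid 298 [-229.0, -0.4, 254.6] off 186 [-43.8, -21.4, 253.9] off 191 [18.5, -9.9, 34.7] off 196 [15.4, -9.9, 34.3] off 201 [12.1, -10.0, 34.2] off 206 [10.8, -9.7, 28.8] off 211 [7.6, -9.8, 28.5] off 216 [4.7, -9.8, 27.5] off 221 [1.4, -9.8, 27.5] 
190 [255.0, 254.0, 253.0, 35.0, 35.0, 34.0, 36.0, 35.0, 3
[... 1805 characters left out ...]
6.0, -26.0, -27.0, -26.0, -26.0, -25.0, -25.0, -26.0, -26.0, -25.0, -26.0, -26.0, -26.0, -27.0, -35.0, -35.0, -35.0, -36.0, -35.0, -34.0], [-36.0, -35.0, -35.0, -35.0, -29.0, -25.0, -25.0, -26.0, -25.0, -26.0, -26.0, -26.0, -27.0, -26.0, -26.0, -27.0, -25.0, -25.0, -25.0, -26.0, -26.0, -26.0, -26.0, -26.0, -27.0, -25.0, -27.0, -26.0, -26.0, -26.0, -26.0, -25.0, -25.0, -29.0, -36.0, -35.0, -35.0, nan, -36.0, -39.0], [-35.0, -35.0, -35.0, -35.0, -30.0, -25.0, -25.0, -26.0, -25.0, -25.0, -26.0, -26.0, -26.0, -25.0, -26.0, -26.0, -26.0, -25.0, -25.0, -26.0, -25.0, -25.0, -27.0, -26.0, -26.0, -27.0, -26.0, -25.0, -26.0, -26.0, -26.0, -25.0, -26.0, -30.0, -35.0, -35.0, -35.0, -34.0, -37.0, -43.0]]
```

The nut sits upright in the grip, about 37.3 mm (origin) below the TCP. It reads 0.9 mm off in tool y, which is camera bias because the grip centres it, so I'll correct the slot by +1 mm. Next I'll go above the slot, lower the foot in, and look again just above entry.

```bash
python3 -m jog '[[2.5,-0.34,0,0.02],[4.91,-0.67,0,0.038],[4.91,-0.67,0,0.038],[4.91,-0.67,3,0.038],[4.91,-0.67,6,0.038],[4.91,-0.67,8,0.038],[4.91,-0.67,10,0.038],[4.91,-0.67,11,0.038],[4.91,-0.67,12,0.038],[4.91,-0.67,12.6,0.038],[4.91,-0.67,12.6,0.038],[4.91,-0.67,12.6,0.038]]'
python3 - <<'E'
from h import *
c=grab('wrist','w4');o=bot.get_obs();print(o['eef_pos'],o['tool_rot'],o['q'],o['torque'])
a=cv2.resize(c['pixels'][60:260,180:330,::-1],None,fx=3,fy=3,interpolation=2);cv2.imwrite('pics/crop3.png',a)
E
```

```text
t: 7.55
eef_pos: [0.5586, 0.1994, 0.1269]
tool_rot: [0.0, 0.792, 0.611, 0.0]
contact_force: [-0.0, 0.1, -1.1]
gripper_width: 0.149
grasp_force: 78.2
[0.55884521 0.19961503 0.12729458] [2.04655280e-04 7.91920836e-01 6.10623180e-01 8.23860752e-04] [-0.43718734  0.45987636 -0.01428442  1.84943397  0.00867046  0.83064492
 -0.71292573] [-0.00817657  0.01862153 -0.00900702]
```

View pics/crop3.png

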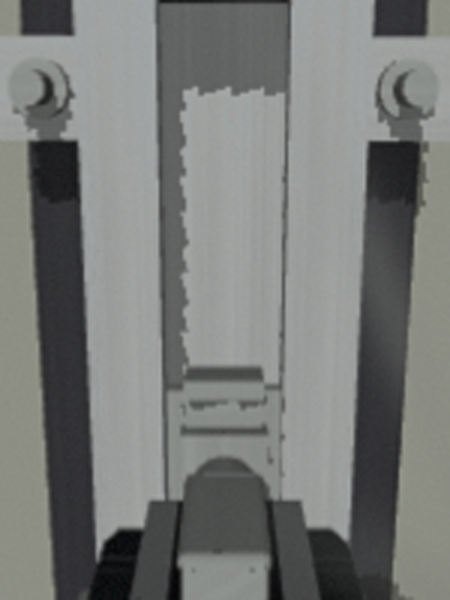

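The bar's wide part (crop columns 166–282) sits centred between the lip edges (163–285) and parallel to them. I'll lower through the slot and watch the force.

```bash
python3 -m jog '[[0,0,0.3,0],[0,0,0.6,0],[0,0,0.9,0],[0,0,1.2,0],[0,0,1.5,0],[0,0,1.5,0],[0,0,1.5,0],[0,0,1.5,0]]'; python3 -m jog '[[0,0,0.2,0],[0,0,0.4,0],[0,0,0.6,0],[0,0,0.8,0],[0,0,0.8,0],[0,0,0.8,0],[0,0,0.8,0],[0,0,0.8,0]]'
```

```text
t: 8.27
eef_pos: [0.5582, 0.1995, 0.1113]
tool_rot: [0.0, 0.792, 0.611, 0.0]
contact_force: [-0.9, -0.1, -1.8]
gripper_width: 0.151
grasp_force: 78.2
t: 8.93
eef_pos: [0.5582, 0.1995, 0.1035]
tool_rot: [0.0, 0.792, 0.611, 0.0]
contact_force: [-1.0, 0.6, 1.5]
gripper_width: 0.151
grasp_force: 78.7
```

```bash
python3 -m jog '[[0,0,0.2,0],[0,0,0.4,0],[0,0,0.5,0],[0,0,0.5,0],[0,0,0.5,0],[0,0,0.5,0],[0,0,0.5,0]]'; python3 -m jog '[[0,0,0.15,0],[0,0,0.3,0],[0,0,0.38,0],[0,0,0.38,0],[0,0,0.38,0],[0,0,0.38,0],[0,0,0.38,0]]'
```

```text
t: 9.52
eef_pos: [0.5583, 0.1995, 0.0986]
tool_rot: [0.0, 0.792, 0.611, 0.0]
contact_force: [-0.8, -0.7, 6.0]
gripper_width: 0.147
grasp_force: 79.3
t: 10.1
eef_pos: [0.5583, 0.1996, 0.0952]
tool_rot: [0.0, 0.792, 0.611, 0.0]
contact_force: [-2.8, -0.1, 9.9]
gripper_width: 0.147
grasp_force: 79.7
```

```bash
python3 -m jog '[[0,0,0.05,0],[0,0,0.05,0],[0,0,0.05,0],[0,0,0.05,0],[0,0,0.05,0]]'; python3 -m jog '[[0,0,0,0],[0,0,0,0]]';python3 -m jog '[[0,0,0,0]]'
```

```text
t: 10.52
eef_pos: [0.5583, 0.1996, 0.0948]
tool_rot: [0.0, 0.792, 0.611, 0.0]
contact_force: [-2.7, -1.0, 8.1]
gripper_width: 0.148
grasp_force: 79.8
t: 10.68
eef_pos: [0.5583, 0.1996, 0.0948]
tool_rot: [0.0, 0.792, 0.611, 0.0]
contact_force: [-1.7, -0.5, 9.3]
gripper_width: 0.145
grasp_force: 79.8
t: 10.77
eef_pos: [0.5583, 0.1996, 0.0948]
tool_rot: [0.0, 0.792, 0.611, 0.0]
contact_force: [-2.7, -0.5, 9.0]
gripper_width: 0.147
grasp_force: 79.8
```

```bash
python3 -m jog '[[0,0,0.06,0],[0,0,0.12,0],[0,0,0.12,0],[0,0,0.12,0]]'; python3 -m jog '[[0,0,0,0],[0,0,0,0]]';python3 -m jog '[[0,0,0,0]]' | grep force
```

```text
t: 11.1
eef_pos: [0.5583, 0.1996, 0.0937]
tool_rot: [0.0, 0.792, 0.611, 0.0]
contact_force: [-2.3, -0.8, 10.0]
gripper_width: 0.148
grasp_force: 79.9
t: 11.27
eef_pos: [0.5583, 0.1996, 0.0937]
tool_rot: [0.0, 0.792, 0.611, 0.0]
contact_force: [-3.0, -1.0, 9.8]
gripper_width: 0.149
grasp_force: 79.9
contact_force: [-2.9, -1.2, 10.3]
grasp_force: 79.9
```

About 11.8 N of spring force and ~13 mm of travel, so the bar top is below the lips. Now the twist.

```bash
python3 -m jog '[[0,0,0,-0.08],[0,0,0,-0.16],[0,0,0,-0.24],[0,0,0,-0.32],[0,0,0,-0.4],[0,0,0,-0.4]]'; python3 -c "
from station import bot
print(bot.get_obs()['torque'])"
```

```text
t: 11.85
eef_pos: [0.5591, 0.1999, 0.094]
tool_rot: [0.0, 0.653, 0.757, 0.001]
contact_force: [-1.4, -0.3, 10.6]
gripper_width: 0.149
grasp_force: 79.9
[-0.18772443  0.34467785  0.02009826]
```

```bash
python3 -m jog '[[0,0,0,-0.09],[0,0,0,-0.18],[0,0,0,-0.27],[0,0,0,-0.36],[0,0,0,-0.45],[0,0,0,-0.54],[0,0,0,-0.63],[0,0,0,-0.72],[0,0,0,-0.81],[0,0,0,-0.9],[0,0,0,-0.99],[0,0,0,-1.08],[0,0,0,-1.171],[0,0,0,-1.171],[0,0,0,-1.171],[0,0,0,-1.171],[0,0,0,-1.171]]'; python3 - <<'E'
from h import *
c=grab('wrist','w5');o=bot.get_obs();print(o['eef_pos'],o['tool_rot'],o['torque'],o['contact_force'])
a=cv2.resize(c['pixels'][120:300,170:345,::-1],None,fx=3.3,fy=3.3,interpolation=2);cv2.imwrite('pics/crop4.png',a)
E
```

```text
t: 13.27
eef_pos: [0.5597, 0.2003, 0.0942]
tool_rot: [0.002, 0.128, 0.992, 0.001]
contact_force: [-0.4, -0.2, 9.1]
gripper_width: 0.144
grasp_force: 79.9
[0.55967328 0.20030097 0.09421327] [0.00155931 0.12807056 0.99176329 0.0010425 ] [-0.04741336  0.05334265  0.02885346] [ 0.07643327  0.41112838 10.06811251]
```

View pics/crop4.png

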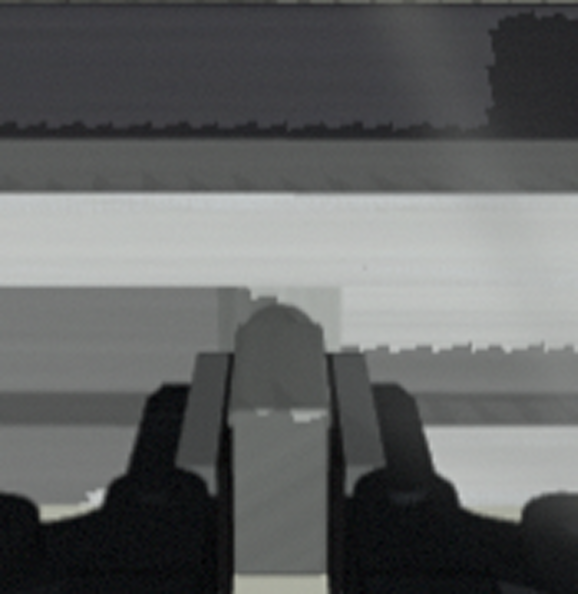

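The nut is crosswise now, bar under the lips, force still ~10 N. Slot top edges are at crop row 287 (far) and 425 (near), and the tab top runs over rows 412–572. I'll check the centring across the slot before letting it rise.

```bash
python3 - <<'E'
from h import *
from scipy.spatial.transform import Rotation as R
c=load('w5');pos=np.array([.55967,.2003,.0942]);q=[.00156,.12807,.99176,.00104];M=R.from_quat([*q[1:],q[0]]).as_matrix()
g=c['pixels'].mean(-1).astype(int);print('c190',g[170:260,190].tolist());print('c330',g[170:260,330].tolist());print('tab',g[238:300,256].tolist())
f=lambda uv,z:np.round((onplane(c,uv,z)-pos)@M*1000,1).tolist()
T=.0785
print('slot edges',f([(190,206.5),(190,248.7),(330,206.5),(330,248.7)],T)); print('outer +x',f([(190,177.5),(330,177.5)],T))
print('tab top',f([(256,244.5),(256,293)],pos[2]+.0277))
E
```

```text
c190 [92, 89, 89, 90, 90, 90, 87, 91, 135, 186, 187, 190, 187, 187, 187, 189, 192, 190, 192, 190, 190, 190, 190, 190, 193, 193, 194, 191, 189, 189, 189, 191, 192, 190, 189, 190, 167, 123, 117, 118, 118, 119, 118, 118, 118, 117, 116, 116, 118, 118, 117, 117, 116, 119, 121, 122, 121, 119, 119, 118, 119, 117, 117, 118, 121, 120, 120, 118, 107, 90, 85, 85, 84, 86, 83, 84, 85, 85, 91, 109, 116, 117, 117, 117, 116, 119, 119, 118, 119, 119]
c330 [92, 92, 95, 95, 94, 96, 90, 94, 123, 171, 184, 181, 182, 180, 182, 184, 182, 180, 181, 181, 183, 182, 182, 184, 183, 185, 185, 185, 185, 183, 186, 183, 184, 184, 184, 184, 185, 185, 183, 183, 185, 183, 184, 182, 180, 180, 182, 181, 179, 180, 183, 184, 181, 179, 160, 128, 124, 124, 121, 119, 119, 120, 119, 118, 120, 122, 122, 122, 114, 101, 92, 92, 97, 96, 94, 95, 94, 93, 112, 155, 180, 178, 179, 179, 179, 176, 175, 176, 175, 175]
tab [81, 77, 77, 77, 77, 80, 94, 102, 107, 107, 107, 106, 105, 107, 105, 106, 106, 108, 109, 106, 104, 106, 105, 103, 105, 103, 106, 105, 104, 103, 100, 100, 101, 102, 102, 101, 104, 103, 103, 103, 102, 102, 100, 99, 100, 102, 101, 103, 104, 103, 104, 103, 102, 103, 104, 96, 129, 161, 167, 167, 168, 167]
slot edges [[16.0, -36.5, 15.6], [-10.7, -38.2, 15.6], [15.9, 42.6, 15.8], [-10.8, 44.7, 15.8]]
outer +x [[32.9, -35.4, 15.5], [32.9, 41.4, 15.7]]
tab top [[15.0, 0.5, -27.7], [-9.3, 0.6, -27.7]]
```

In the same image the slot centre is at +2.65 mm and the tab centre at about +2.85 mm, parallel, so it's centred. Let it rise.

```bash
python3 -m jog '[[0,0,-0.1,0],[0,0,-0.2,0],[0,0,-0.3,0],[0,0,-0.4,0],[0,0,-0.5,0],[0,0,-0.5,0],[0,0,-0.5,0],[0,0,-0.5,0]]'; python3 -m jog '[[0,0,-0.08,0],[0,0,-0.15,0],[0,0,-0.15,0],[0,0,-0.15,0],[0,0,-0.15,0]]';python3 -m jog '[[0,0,-0.05,0],[0,0,-0.05,0],[0,0,-0.05,0]]'
```

```text
t: 13.98
eef_pos: [0.5596, 0.2003, 0.0988]
tool_rot: [0.001, 0.128, 0.992, 0.001]
contact_force: [1.2, 0.2, 5.7]
gripper_width: 0.147
grasp_force: 79.4
t: 14.4
eef_pos: [0.5593, 0.2001, 0.0999]
tool_rot: [0.001, 0.128, 0.992, 0.001]
contact_force: [3.2, 0.8, 4.5]
gripper_width: 0.147
grasp_force: 79.1
t: 14.65
eef_pos: [0.5584, 0.1996, 0.1]
tool_rot: [0.0, 0.128, 0.992, 0.0]
contact_force: [3.1, 1.7, 4.4]
gripper_width: 0.15
grasp_force: 79.1
```

```bash
python3 -m jog '[[0,0,-0.05,0],[0,0,-0.1,0],[0,0,-0.1,0],[0,0,-0.1,0]]';python3 -m jog '[[0,0,-0.05,0],[0,0,-0.1,0],[0,0,-0.1,0],[0,0,-0.1,0]]'
```

```text
t: 14.98
eef_pos: [0.558, 0.1994, 0.1006]
tool_rot: [-0.0, 0.128, 0.992, -0.0]
contact_force: [2.8, 1.5, 2.7]
gripper_width: 0.15
grasp_force: 78.7
t: 15.32
eef_pos: [0.5579, 0.1993, 0.1007]
tool_rot: [-0.0, 0.128, 0.992, 0.0]
contact_force: [5.5, 3.4, -6.1]
gripper_width: 0.152
grasp_force: 78.4
```

The grooves now bear on the lips: it stops at 0.1007 against an expected 0.1009, and the force turns negative. I'll ease off the pull, release, and back straight up.

```bash
python3 -m jog '[[0,0,0.08,0],[0,0,0.08,0],[0,0,0.08,0]]'; python3 -m jog '[[0,0,0,0],[0,0,0,0],[0,0,0,0],[0,0,0,0],[0,0,0,0],[0,0,0,0]]' -0.2; python3 -m jog '[[0,0,-0.5,0],[0,0,-1.5,0],[0,0,-3,0],[0,0,-5,0],[0,0,-8,0],[0,0,-11,0],[0,0,-14,0],[0,0,-14,0],[-8,0,-14,0],[-8,0,-14,0],[-8,0,-14,0],[-8,0,-14,0]]'
python3 - <<'E'
from h import *
c=grab('wrist','w6');s=grab('side','s6');o=bot.get_obs();print(o['eef_pos'],o['contact_force'])
im=np.zeros((384,512+288,3),np.uint8);im[:,:512]=c['pixels'][...,::-1];b=cv2.resize(s['pixels'][140:236,208:280,::-1],None,fx=4,fy=4,interpolation=2);im[:,512:]=b
cv2.imwrite('pics/fin.png',im)
E
```

```text
t: 15.57
eef_pos: [0.5579, 0.1993, 0.1007]
tool_rot: [-0.0, 0.128, 0.992, -0.0]
contact_force: [4.6, 1.6, -1.4]
gripper_width: 0.145
grasp_force: 79.5
t: 16.07
eef_pos: [0.5578, 0.1993, 0.1009]
tool_rot: [-0.0, 0.128, 0.992, -0.0]
contact_force: [0.8, 0.1, -0.0]
gripper_width: 0.601
grasp_force: 0.0
t: 17.07
eef_pos: [0.6371, 0.1775, 0.241]
tool_rot: [0.0, 0.13, 0.992, -0.0]
contact_force: [-0.8, -0.7, -0.4]
gripper_width: 0.603
grasp_force: 0.0
[0.63489921 0.17967657 0.24127684] [ 0.00090997 -0.13441315 -0.31375364]
```

View pics/fin.png

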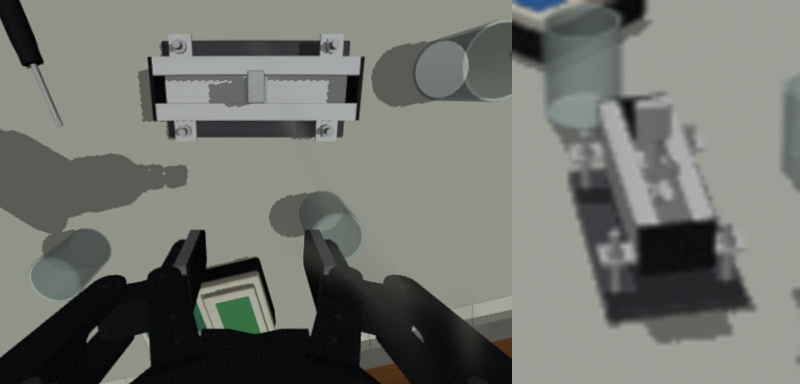

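The nut stands upright at (256,87), crosswise and at mid-channel, and nothing else looks disturbed. I'll check the tab's height and yaw, and hand in if they fit.

```bash
python3 - <<'E'
from h import *
c=load('w6');p=cloud(c);z=p[...,2]
m=(z>.115)&(z<.14)&(abs(p[...,0]-.558)<.04)&(abs(p[...,1]-.2)<.04)
ct=cv2.findContours(m.astype(np.uint8),0,2)[0];ct=max(ct,key=cv2.contourArea).reshape(-1,2)
print(np.median(z[m]),cv2.minAreaRect((onplane(c,ct,.1275)[:,:2]*1000).astype(np.float32)))
t=abs(z-.0775)<.003;print('channel top',np.median(z[t&(abs(p[...,0]-.558)<.08)]))
ok=abs(np.median(z[m])-.126)<.004;print(ok)
if ok: print(bot.hand_in())
E
```

```text
0.12648674017628297 ((556.9556274414062, 199.24874877929688), (13.253241539001465, 24.93410301208496), 75.11598205566406)
channel top 0.07750562801116856
True
the job is handed in; nothing more can be done
None
```

The spring nut is seated in the mounting channel: crosswise, upright, near mid-length and released, its tab top measured 49 mm above the channel top as expected for a seated nut; the job is handed in at about 17 s, with no verdict reported back.

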